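# Lock the lotion pumps before the tray ships

## Task

Two of the four pump bottles in the cardboard tray are not yet locked for shipping: their spouts are swung out to the robot's side of the row. With a fingertip gently push each of these two spouts round, clockwise seen from above, all the way to its locked stop, where it points along the row like those of the two pumps already locked. Lift nothing, press no pump down, leave the two locked pumps as they are, and do not disturb the jar, the serum bottle or the tape standing near.

Things in the scene. Friction and masses are not known exactly. Their poses are not given: they have to be found in the camera images.
- tray: brown corrugated tray, fixed to the bench, 102 mm deep (x) by 393 mm long (y), walls 110 mm high, 5 mm thick. Origin: centre of its underside; z up; y runs along the row of its four cells (to the robot's left at yaw 0), x across the row, away from the robot. Cell centres lie 97 mm apart, each cell 92 mm square inside.
- hub_1 (a point): black pump head of bottle 1: point on its vertical turning axis at the height of the spout's mid-line, 213 mm above the bottle's underside. Head 29 mm across, top 9.5 mm above this point. The frame turns with the head: y along the spout, z up. Under the spout is free air down to the screw collar (35 mm across, ends 31 mm below this point) and the bottle's shoulder (53 to 73 mm below)
- nozzle_1 (a point): tip of the spout of bottle 1, 52 mm out from the turning axis, at the spout's mid-height. The straight spout is 12 mm wide, 10 mm high (5 mm above and below this point); its last 8 mm are 10 mm wide and turn down to 11 mm below this point
- pump_1 (a joint): turn of pump head 1 on its bottle, rad: 0 = locked, at its stop, spout along the row (the tray's +y); grows as the spout turns anticlockwise seen from above; at 1.57 it points across the row towards the robot; other stop 1.95. Stays where it is left; turning takes about 1 N at the tip
- plunger_1 (a joint): how far pump 1 is pressed down, m: 0 = up, 0.014 = full stroke; sprung, starts to give at about 6 N of downward push
- foot_1 (a point): centre of the underside of bottle 1, a loose red square bottle, 88 mm square with 140 mm high sides, about 0.9 kg, black screw collar and pump, standing on the tray's floor (5 mm above the bench) in a cell, 2 mm play on each side; z up
- hub_2 (a point): black pump head of bottle 2: point on its vertical turning axis at the height of the spout's mid-line, 213 mm above the bottle's underside. Head 29 mm across, top 9.5 mm above this point. The frame turns with the head: y along the spout, z up. Under the spout is free air down to the screw collar (35 mm across, ends 31 mm below this point) and the bottle's shoulder (53 to 73 mm below)
- nozzle_2 (a point): tip of the spout of bottle 2, 52 mm out from the turning axis, at the spout's mid-height. The straight spout is 12 mm wide, 10 mm high (5 mm above and below this point); its last 8 mm are 10 mm wide and turn down to 11 mm below this point
- pump_2 (a joint): turn of pump head 2 on its bottle, rad: 0 = locked, at its stop, spout along the row (the tray's +y); grows as the spout turns anticlockwise seen from above; at 1.57 it points across the row towards the robot; other stop 1.95. Stays where it is left; turning takes about 1 N at the tip
- plunger_2 (a joint): how far pump 2 is pressed down, m: 0 = up, 0.014 = full stroke; sprung, starts to give at about 6 N of downward push
- foot_2 (a point): centre of the underside of bottle 2, a loose red square bottle, 88 mm square with 140 mm high sides, about 0.9 kg, black screw collar and pump, standing on the tray's floor (5 mm above the bench) in a cell, 2 mm play on each side; z up
- hub_3 (a point): black pump head of bottle 3: point on its vertical turning axis at the height of the spout's mid-line, 213 mm above the bottle's underside. Head 29 mm across, top 9.5 mm above this point. The frame turns with the head: y along the spout, z up. Under the spout is free air down to the screw collar (35 mm across, ends 31 mm below this point) and the bottle's shoulder (53 to 73 mm below)
- nozzle_3 (a point): tip of the spout of bottle 3, 52 mm out from the turning axis, at the spout's mid-height. The straight spout is 12 mm wide, 10 mm high (5 mm above and below this point); its last 8 mm are 10 mm wide and turn down to 11 mm below this point
- pump_3 (a joint): turn of pump head 3 on its bottle, rad: 0 = locked, at its stop, spout along the row (the tray's +y); grows as the spout turns anticlockwise seen from above; at 1.57 it points across the row towards the robot; other stop 1.95. Stays where it is left; turning takes about 1 N at the tip
- plunger_3 (a joint): how far pump 3 is pressed down, m: 0 = up, 0.014 = full stroke; sprung, starts to give at about 6 N of downward push
- foot_3 (a point): centre of the underside of bottle 3, a loose red square bottle, 88 mm square with 140 mm high sides, about 0.9 kg, black screw collar and pump, standing on the tray's floor (5 mm above the bench) in a cell, 2 mm play on each side; z up
- hub_4 (a point): black pump head of bottle 4: point on its vertical turning axis at the height of the spout's mid-line, 213 mm above the bottle's underside. Head 29 mm across, top 9.5 mm above this point. The frame turns with the head: y along the spout, z up. Under the spout is free air down to the screw collar (35 mm across, ends 31 mm below this point) and the bottle's shoulder (53 to 73 mm below)
- nozzle_4 (a point): tip of the spout of bottle 4, 52 mm out from the turning axis, at the spout's mid-height. The straight spout is 12 mm wide, 10 mm high (5 mm above and below this point); its last 8 mm are 10 mm wide and turn down to 11 mm below this point
- pump_4 (a joint): turn of pump head 4 on its bottle, rad: 0 = locked, at its stop, spout along the row (the tray's +y); grows as the spout turns anticlockwise seen from above; at 1.57 it points across the row towards the robot; other stop 1.95. Stays where it is left; turning takes about 1 N at the tip
- plunger_4 (a joint): how far pump 4 is pressed down, m: 0 = up, 0.014 = full stroke; sprung, starts to give at about 6 N of downward push
- foot_4 (a point): centre of the underside of bottle 4, a loose red square bottle, 88 mm square with 140 mm high sides, about 0.9 kg, black screw collar and pump, standing on the tray's floor (5 mm above the bench) in a cell, 2 mm play on each side; z up
- jar_mid (a point): middle of a loose squat red cream jar with black lid, 72 mm across, 55 mm high, standing on the bench; z up
- serum_mid (a point): middle of a loose amber serum bottle with black cap, 38 mm across, 105 mm high, standing on the bench; z up
- tape_mid (a point): middle of a loose roll of brown packing tape lying flat, 100 mm across, 48 mm high; z up
Not all that is in view belongs to the job. What is shaped like the part that bears hub_1 but green is not meant.

How it is judged (in metres and radians):
At the end, for the whole second after the job is handed in: All four pump heads are within 0.07 rad (4 degrees) of their locked stop, none pressed down (under 3 mm), all bottles standing upright and still on the floor of the tray, and the jar, serum bottle and tape within 20 mm of where they stood (value of joint each of pump_1, pump_2, pump_3, pump_4 below 0.07 rad and value of joint each of plunger_1, plunger_2, plunger_3, plunger_4 below 0.003 m and height (world z) of each of foot_1, foot_2, foot_3, foot_4 below 0.01 m and angle between each of foot_1, foot_2, foot_3, foot_4's own z axis and vertical below 0.07 rad and linear speed of each of bottle_1, bottle_2, bottle_3, bottle_4 below 0.02 m/s and distance of each of jar_mid, serum_mid, tape_mid from where it was at the start of the episode below 0.02 m); the robot touches nothing.
It fails at once if a pump or bottle was handled roughly: the fingers pressed on it with more than 25 N (contact force between the fingers and bottle_1 above 25 N or contact force between the fingers and bottle_2 above 25 N or contact force between the fingers and bottle_3 above 25 N or contact force between the fingers and bottle_4 above 25 N).
It fails at once if a pump was pressed down (more than 5 mm), which would squirt product (value of joint any of plunger_1, plunger_2, plunger_3, plunger_4 above 0.005 m).
It fails at once if a bottle was lifted (more than 10 mm) instead of left standing in its cell (height (world z) of any of foot_1, foot_2, foot_3, foot_4 above 0.015 m).
It fails at once if a pump that was already locked was turned open (more than 0.2 rad) (value of joint any of pump_3, pump_4 above 0.2 rad).
It fails at once if the jar, the serum bottle or the tape was shifted by more than 20 mm or knocked over (distance of any of jar_mid, serum_mid, tape_mid from where it was at the start of the episode above 0.02 m or angle between any of jar_mid, serum_mid, tape_mid's own z axis and vertical above 0.4 rad).
It also fails if it takes over 48 s, if anything falls off the work surface, if the arm or the gripper's body presses on something with over 40 N, if the wrist force passes 120 N, or if a joint passes its speed limit or range.

## Robot

A 6-joint arm with a two-finger parallel gripper is mounted at the origin on the work surface. World frame = base frame: x ahead of the robot, y to its left, z up, the work surface at z = 0. Lengths are in m, angles in degrees, forces in N, time in s.
With the tool pointing down it reaches from about 0.375 to 0.9 m from the base axis. Payload 3.1 kg.
Tool frame: the origin (TCP) lies at the very end of the fingers, on their centre line; the grasp point (between the pads) lies 19 mm behind it; z points along the fingers, y is the line along which they close (so a half turn about z gives the same grasp; the last joint's range is limited). The gripper opens to 87 mm and grips with 3 to 60 N. Pads are 19 mm wide; open, the fingers measure 117 mm over their backs; the gripper's body (75 mm by 190 mm) begins 51 mm behind the grasp point.
Start: joints at [53.772, 30.224, 82.088, -0, 67.689, -10.227], TCP at [0.274, 0.562, 0.223] pointing down, gripper open.
Joint ranges: [-176.69, 176.69], [-43.24, 126.21], [12.49, 139.97], [-82, 262], [0, 151.66], [-163.58, 163.58]. Speed limits (degrees/s): [159.86, 159.86, 180, 180, 180, 180].

## Interface

Orientations are given as a 3x3 rotation matrix whose columns are the frame's x, y, z axes.
In Python, from rig import bot, imaging gives the robot as it stands.
- The arm moves only by the tool drive_tool, never from a script. Its argument "deltas" is text: rows parted by semicolons, each of 5 numbers parted by spaces: the finger opening in mm, from 0 to 87, then the shift along the world's x, y, z in mm, then the turn about the world's z in rad. In form: jaw dx dy dz twist; .... A call has 1 to 12 rows; each row is the pose to reach, as a shift and turn from the pose commanded when the call began; what a row does not reach only later rows make up. A row lasts 1/10 s, in which the tool goes at most 50 mm and 8.59 degrees, less where a joint would pass 70% of its speed; a pose out of reach is approached as far as the arm can. A call with a gripper value outside its range is refused whole. The fingers move at their own pace and stop on an object; the grip force is fixed at half the most. Time passes only in rows, so rows that repeat a pose let the fingers close. It gives the time, the measured TCP pose, the force, the opening and the grip force at its end, in the units of the state.
- bot.read_state(): the state, without advancing time (a new reading comes with each control period).
- imaging.capture(name): name is "scene" or "top"; returns the picture (400x640x3 uint8, red, green, blue); there is no depth.
- imaging.camera_model(name): a dict with "fx", "fy", "cx", "cy" (pixels), "dist" ([k1, k2, p1, p2, k3] as OpenCV has them; the pictures are not rectified), "T" (4x4, takes a point from camera to world coordinates). Camera axes: x right, y down, z forward; pixel columns grow to the right and rows downward; lengths in m; the calibration is good to about 2 mm. A picture is of the moment at which its call begins. camera_model takes no time and is no camera call.
- bot.hand_in(): hands the job in; it is judged then, once.
The state is a dict: "time_s": time; "joint_positions": joint angles; "qvel": joint speeds; "tau": joint torques, N m; "position": TCP position; "tcp_rot": TCP orientation; "force": force on the tool from outside, world axes, zero at the start; "moment": the same for the moment, N m; "opening": opening from 0.0 (shut) to 1.0 (fully open); "grasp_force": force on a finger pad.
Only numpy, scipy, OpenCV 4.12 (cv2) and the standard library are available. Lean on these libraries where they do the work, as an engineer would, in place of code of your own. Each camera call takes 0.05 s, during which the arm holds its last target. There are 200 camera calls.

## Working session

There is one attempt and no reset: what is moved stays moved. The work goes in short steps, Python scripts to look and compute and a tool call to move; the robot and the scene stay as the last step left them, time stands still between calls to the robot, and variables do not carry over. Pictures are saved under pics/ and viewed, at most 10 in all, crops included, and the job is handed in when it is done.

Besides the shell and the picture viewer there is one more tool, called after "Call:" as name(argument=value, ...) on one line, values as JSON. drive_tool: Moves the arm, as the interface text tells. Its arguments: {"type":"object","properties":{"deltas":{"type":"string"}},"required":["deltas"]}

```bash
mkdir -p pics
python3 - <<'E'
from rig import bot, imaging
import cv2
for n in ("scene","top"):
    im=imaging.capture(n); cv2.imwrite(f"pics/{n}0.png",im[:,:,::-1])
    m=imaging.camera_model(n); print(n,m)
s=bot.read_state(); print(s["time_s"],s["position"],s["tcp_rot"],s["opening"])
E
```

```text
scene {'fx': 428.2016009256817, 'fy': 428.2016009256817, 'cx': 313.9484190728047, 'cy': 208.540775536855, 'dist': array([-0.07419416,  0.        ,  0.        ,  0.        ,  0.        ]), 'T': array([[-0.30256484,  0.90958484, -0.28479807,  0.88465774],
       [ 0.95312197,  0.2898717 , -0.08679235,  0.22354439],
       [ 0.0036099 , -0.29770761, -0.95465028,  1.23722513],
       [ 0.        ,  0.        ,  0.        ,  1.        ]])}
top {'fx': 374.6949290510505, 'fy': 374.6949290510505, 'cx': 314.9770347520332, 'cy': 196.64354445336247, 'dist': array([0.00027485, 0.        , 0.        , 0.        , 0.        ]), 'T': array([[-0.02582017, -0.99257893,  0.11882922,  0.45152372],
       [-0.99959057,  0.02710125,  0.00917735,  0.10545785],
       [-0.01232966, -0.11854361, -0.99287229,  0.95839974],
       [ 0.        ,  0.        ,  0.        ,  1.        ]])}
0.1 [0.27356027 0.56119151 0.22164919] [[-8.98784946e-01  4.38388199e-01 -1.18691838e-03]
 [ 4.38389670e-01  8.98783502e-01 -1.64747149e-03]
 [ 3.44550599e-04 -2.00105533e-03 -9.99997939e-01]] 1.0001671854900585
```

View pics/scene0.png

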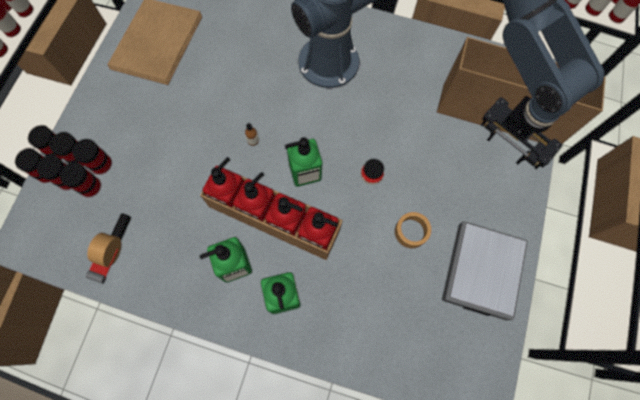

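View pics/top0.png

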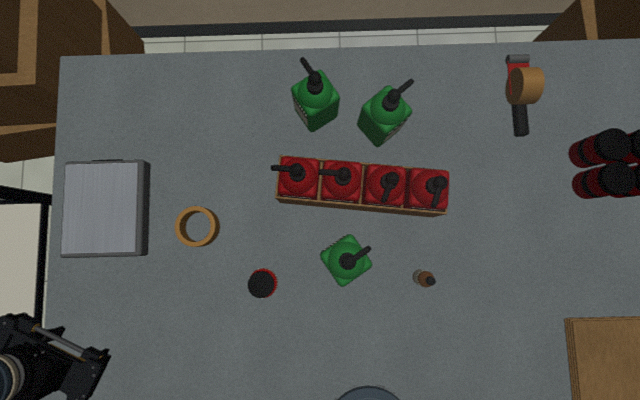

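Candidates for the unlocked pumps (top picture):
- Red (297,172) and (343,175): spouts point left along the row, so they are locked.
- Red (389,180) and (437,186): spouts swung towards the robot.
- Green (315,83), (393,97) and (347,260): decoys.

I choose red (389,180) and (437,186), and will measure them and check in a close crop.

```bash
cat > h.py <<'E'
import cv2, numpy as np
from rig import bot, imaging
def ray(n,uv):
    m=imaging.camera_model(n); K=np.array([[m['fx'],0,m['cx']],[0,m['fy'],m['cy']],[0,0,1]])
    p=cv2.undistortPoints(np.float64(uv).reshape(-1,1,2),K,m['dist']).reshape(-1,2)
    d=np.c_[p,np.ones(len(p))]@m['T'][:3,:3].T
    return m['T'][:3,3],d
def plane(n,uv,z):
    o,d=ray(n,uv); return (o+d*((z-o[2])/d[:,2])[:,None])[:,:2]
def proj(n,P):
    m=imaging.camera_model(n); K=np.array([[m['fx'],0,m['cx']],[0,m['fy'],m['cy']],[0,0,1]])
    Ti=np.linalg.inv(m['T']); return cv2.projectPoints(np.float64(P).reshape(-1,1,3),cv2.Rodrigues(Ti[:3,:3])[0],Ti[:3,3],K,m['dist'])[0].reshape(-1,2)
E
cat > m.py <<'E'
from h import *
def heads(tag):
    for n,box in (("top",(260,140,470,225)),("scene",(190,150,350,262))):
        im=imaging.capture(n); x0,y0,x1,y1=box; c=im[y0:y1,x0:x1]
        mk=(c.max(2)<62).astype(np.uint8)
        k,l,st,ce=cv2.connectedComponentsWithStats(mk)
        for i in range(1,k):
            if st[i,4]<40: continue
            comp=(l==i).astype(np.uint8); dt=cv2.distanceTransform(comp,cv2.DIST_L2,5)
            w=np.argwhere(dt>dt.max()-0.7).mean(0)[::-1]
            ys,xs=np.nonzero(comp); P=np.c_[xs,ys]; far=P[np.argsort(-np.hypot(*(P-w).T))[:5]].mean(0)
            h=w+[x0,y0]; f=far+[x0,y0]
            a=plane(n,[h],.222)[0]; b=plane(n,[f],.218)[0]
            print(n,st[i,4],h.round(1),dt.max().round(1),f.round(1),'hub',a.round(4),'tip',b.round(4),'ang',np.degrees(np.arctan2(*(b-a)[::-1])).round(1),'len',np.hypot(*(b-a)).round(3))
        cv2.imwrite(f"pics/{n}_{tag}.png",cv2.resize(np.vstack([c,np.repeat(mk[:,:,None]*255,3,2)])[:,:,::-1],None,fx=3,fy=3,interpolation=cv2.INTER_CUBIC)[:600,:800])
if __name__=="__main__":
    import sys; heads(sys.argv[1])
    # tray rim, far/near corners in top view
E
python3 m.py a
```

```text
top 67 [377.5 140.3] 5.6 [377.  141.4] hub [ 0.6503 -0.0164] tip [ 0.6491 -0.016 ] ang 157.9 len 0.001
top 357 [296.6 172.4] 8.0 [271.2 167. ] hub [0.5894 0.1477] tip [0.6026 0.1988] ang 75.5 len 0.053
top 510 [388.3 181.3] 8.4 [362.4 202.2] hub [ 0.5663 -0.034 ] tip [0.5265 0.0185] ang 127.1 len 0.066
top 355 [342.6 176.2] 8.0 [318.2 171.8] hub [0.5791 0.0562] tip [0.5901 0.1045] ang 77.2 len 0.05
top 631 [434.6 185.2] 8.4 [404.4 206.2] hub [ 0.5559 -0.125 ] tip [ 0.5163 -0.0641] ang 123.0 len 0.073
top 49 [288.9 195.5] 1.4 [297.6 195.2] hub [0.5434 0.1639] tip [0.544  0.1468] ang -88.1 len 0.017
top 75 [332.6 199.4] 2.0 [357.2 201.8] hub [0.5332 0.0776] tip [0.5275 0.0288] ang -96.6 len 0.049
top 562 [354.4 207.5] 2.2 [438.4 214.4] hub [0.516  0.0352] tip [ 0.4983 -0.13  ] ang -96.1 len 0.166
scene 46 [303.5 150. ] 5.0 [304.6 151. ] hub [0.4382 0.0572] tip [0.4383 0.0601] ang 88.3 len 0.003
scene 208 [218.4 177. ] 5.8 [227.8 158.6] hub [ 0.5754 -0.1264] tip [ 0.5191 -0.1233] ang 176.9 len 0.056
scene 210 [250.5 190. ] 6.0 [261.6 173.4] hub [ 0.5837 -0.0359] tip [ 0.5314 -0.0254] ang 168.6 len 0.053
scene 196 [284.4 205.7] 6.0 [300.6 209.6] hub [0.5971 0.059 ] tip [0.5933 0.1   ] ang 95.2 len 0.041
scene 205 [318.5 221. ] 6.4 [336.4 224.4] hub [0.609  0.1516] tip [0.6028 0.196 ] ang 97.9 len 0.045
scene 226 [222.5 252.3] 6.4 [201.  256.2] hub [ 0.7544 -0.0456] tip [ 0.7789 -0.0932] ang -62.8 len 0.053
```

View pics/top_a.png

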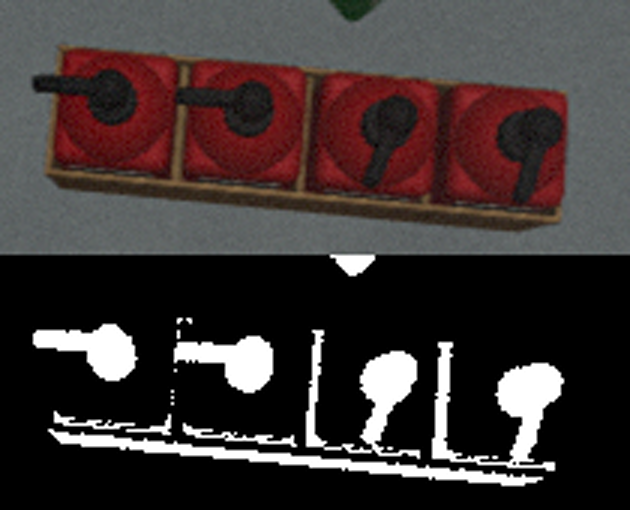

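The crop confirms it. The two right-hand red pumps have their head tops at about (394,177) and (440,181) and spouts towards the robot, and the left two are locked. Next I'll look at the scene crop so I can triangulate.

Run:
```python
import cv2
a=cv2.imread("pics/scene0.png")[145:265,190:350]; cv2.imwrite("pics/s_crop.png",cv2.resize(a,None,fx=5,fy=5,interpolation=cv2.INTER_CUBIC))
b=cv2.imread("pics/top0.png")[150:215,355:455]; b=cv2.convertScaleAbs(b,alpha=2.2); cv2.imwrite("pics/t_crop.png",cv2.resize(b,None,fx=8,fy=8,interpolation=cv2.INTER_CUBIC))
```

```text
(no output)
```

View pics/s_crop.png

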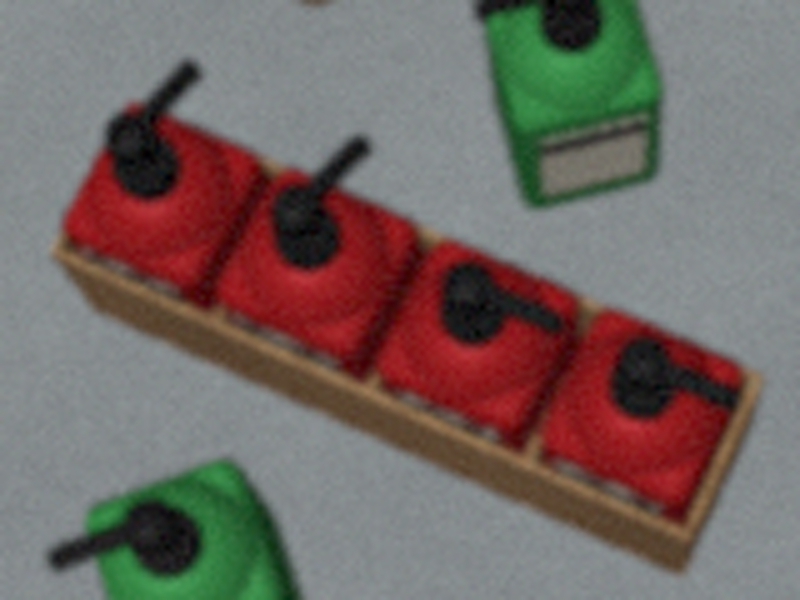

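View pics/t_crop.png

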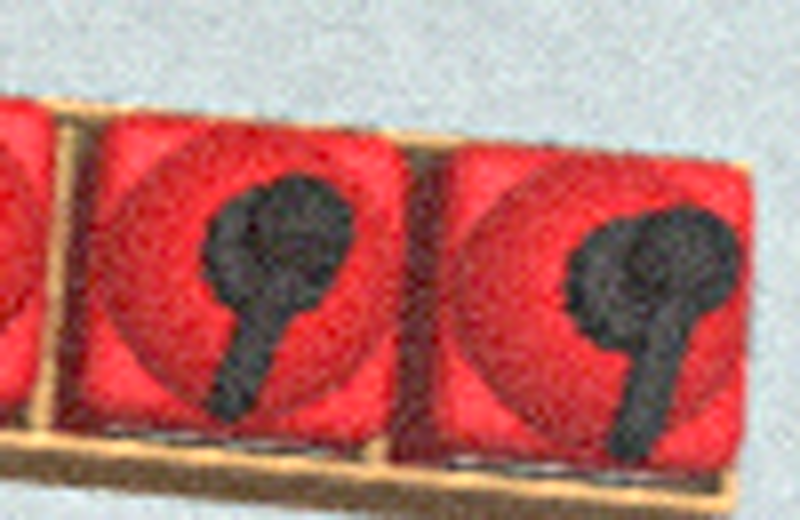

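Top crop: heads at (308,224) and (694,250), tips at (232,408) and (630,450). Scene crop: heads at (297,208) and (130,133), tips at (362,147) and (190,72). The two locked heads are at (468,288) and (642,362).

Run:
```python
from h import *
T=lambda u,v:(u/8+355-.44,v/8+150-.44)
S=lambda u,v:(u/5+190-.4,v/5+145-.4)
T3=lambda u,v:(u/3+260-.33,v/3+140-.33)
pts={'hubA':(T(308,224),S(297,208),.2275),'tipA':(T(232,408),S(362,147),.22),'hubB':(T(694,250),S(130,133),.2275),'tipB':(T(630,450),S(190,72),.22),
'hubL1':(T3(256,101),S(468,288),.2275),'tipL1':(T3(180,96),S(556,322),.22),'hubL2':(T3(115,89),S(642,362),.2275),'tipL2':(T3(35,84),S(738,398),.22)}
for k,(t,s,z) in pts.items():
    o1,d1=ray("top",[t]);o2,d2=ray("scene",[s])
    A=np.c_[d1[0],-d2[0]];x=np.linalg.lstsq(A,o2-o1,rcond=None)[0]
    p=(o1+d1[0]*x[0]);q=(o2+d2[0]*x[1])
    print(k,'tri',((p+q)/2).round(4),'gap',np.linalg.norm(p-q).round(4),'top',plane("top",[t],z)[0].round(4),'scene',plane("scene",[s],z)[0].round(4))
im=cv2.imread("pics/top0.png")
# rim corners (top view): near-left, near-right, far-left,far-right on z=.11
c=[(276.5,197.5),(446,212),(279,155.5),(449,171)]
print('rim',plane("top",c,.11).round(4))
for name,uv,z in (('green',(347,261),.21),('jar',(262,283),.055),('serum',(427,280),.1)): print(name,plane("top",[uv],z)[0].round(3))
```

```text
hubA tri [ 0.5742 -0.0443  0.2183] gap 0.0005 top [ 0.5727 -0.0427] scene [ 0.5769 -0.0417]
tipA tri [ 0.5296 -0.0255  0.2092] gap 0.001 top [ 0.5284 -0.0231] scene [ 0.5334 -0.0234]
hubB tri [ 0.5639 -0.1378  0.2255] gap 0.0003 top [ 0.5636 -0.1369] scene [ 0.5645 -0.1372]
tipB tri [ 0.5165 -0.1256  0.2075] gap 0.0026 top [ 0.5153 -0.1204] scene [ 0.521  -0.1227]
hubL1 tri [0.5865 0.051  0.2121] gap 0.0009 top [0.5838 0.0517] scene [0.5909 0.054 ]
tipL1 tri [0.5909 0.1007 0.216 ] gap 0.0018 top [0.5899 0.1016] scene [0.5923 0.1003]
hubL2 tri [0.5972 0.146  0.2126] gap 0.0015 top [0.5944 0.1445] scene [0.6011 0.1478]
tipL2 tri [0.6015 0.1982 0.2175] gap 0.0009 top [0.6008 0.1983] scene [0.6023 0.1978]
rim [[ 0.5535  0.2012]
 [ 0.51   -0.1818]
 [ 0.6512  0.194 ]
 [ 0.6038 -0.1949]]
green [0.412 0.053]
jar [0.357 0.245]
serum [ 0.359 -0.133]
```

```bash
cat > wp.py <<'E'
from h import *
def path(hub,th0,clear=0,a=15,b=9.5):
    u=np.array([.115,.993]);n=np.array([-.993,.115]); out=[]
    for th in ([th0] if clear else list(np.arange(th0,0,-8))+[0]):
        t=np.radians(th); d=np.cos(t)*u+np.sin(t)*n; e=-np.sin(t)*u+np.cos(t)*n
        rho=50-8*th/90; r=rho-a*np.cos(t)+b*np.sin(t)
        out.append(np.array(hub)+r*d+(6+clear+a*np.sin(t)+b*np.cos(t))*e)
    return np.array(out)
for nm,hub,th in (('B',(563.3,-139.5),76),('A',(574.4,-43.2),72)):
    print(nm,'start',path(hub,th,14).round(1),'\n',path(hub,th).round(1))
s=bot.read_state(); print(s['position'],s['force'])
E
python3 wp.py
```

```text
B start [[ 504.6 -156.8]] 
 [[ 509.6 -143.7]
 [ 510.7 -137.5]
 [ 512.7 -131.5]
 [ 515.6 -125.7]
 [ 519.4 -120.3]
 [ 524.  -115.5]
 [ 529.2 -111.3]
 [ 535.1 -107.8]
 [ 541.6 -105.2]
 [ 548.4 -103.5]
 [ 551.9 -103. ]]
A start [[515.3 -57. ]] 
 [[521.1 -44.3]
 [522.7 -38.2]
 [525.2 -32.3]
 [528.5 -26.7]
 [532.7 -21.5]
 [537.6 -17. ]
 [543.2 -13.1]
 [549.4 -10.1]
 [556.   -7.9]
 [563.   -6.7]]
[0.27367036 0.56141222 0.22191984] [ 0.15257819 -0.53252439  1.52665929]
```

Call:
drive_tool(deltas="0 0 0 30 0; 0 0 -20 70 0.1; 0 20 -60 80 0.2; 0 40 -110 80 0.3; 0 60 -160 80 0.33; 0 80 -210 80 0.33; 0 100 -260 80 0.33; 0 120 -310 80 0.33; 0 140 -360 80 0.33")

```text
time_s: 1.1
position: [0.4056, 0.2214, 0.3026]
tcp_rot: [[-0.992, 0.123, 0.0], [0.123, 0.992, 0.0], [-0.0, 0.0, -1.0]]
force: [0.2, -0.0, -0.1]
opening: 0.262
grasp_force: 0.0
```

Call:
drive_tool(deltas="0 10 -45 0 0; 0 20 -90 0 0; 0 35 -135 0 0; 0 45 -180 0 0; 0 60 -225 0 0; 0 70 -270 0 0; 0 80 -315 0 0; 0 90 -359 0 0; 0 90 -359 0 0; 0 90 -359 0 0; 0 90 -359 0 0")

```text
time_s: 2.2
position: [0.4947, -0.1346, 0.3022]
tcp_rot: [[-0.992, 0.123, -0.001], [0.123, 0.992, 0.001], [0.001, 0.001, -1.0]]
force: [-0.1, -0.3, 0.5]
opening: 0.006
grasp_force: 0.0
```

Run:
```python
from h import *
s=bot.read_state(); print(s['time_s'],s['position'],s['opening'])
im=imaging.capture("scene")[120:260,170:345]; cv2.imwrite("pics/s1.png",cv2.resize(im[:,:,::-1],None,fx=4,fy=4,interpolation=cv2.INTER_CUBIC))
```

```text
2.2 [ 0.49467747 -0.13464567  0.30222555] 0.005650466315288558
```

View pics/s1.png

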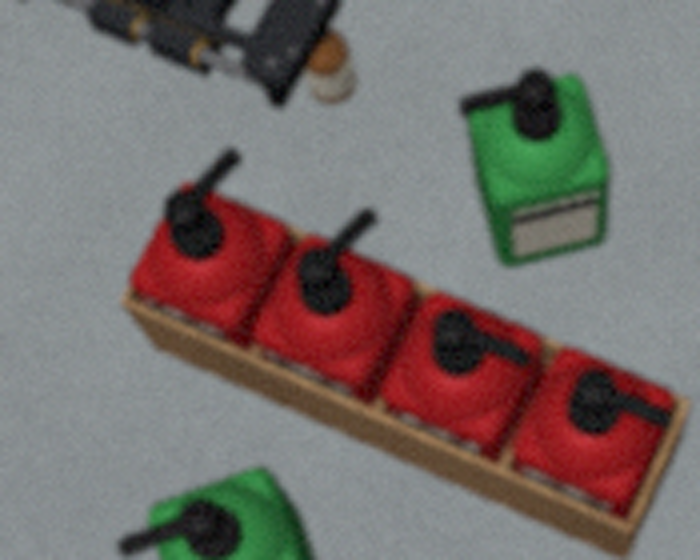

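Call:
drive_tool(deltas="0 0 0 0 0; 0 0 0 0 0; 0 0 0 0 0")

```text
time_s: 2.55
position: [0.4953, -0.135, 0.3027]
tcp_rot: [[-0.993, 0.122, 0.0], [0.122, 0.993, -0.0], [-0.0, -0.0, -1.0]]
force: [0.0, -0.5, -1.1]
opening: 0.009
grasp_force: 0.0
```

Run:
```python
from h import *
s=bot.read_state(); print(s['time_s'],s['position'],s['qvel'])
p=s['position']; q=proj("scene",[p,p+[0,0,.07]]); print(q, (q-[170,120])*4); print(proj("top",[p,p+[0,0,.07]]))
```

```text
2.55 [ 0.49532686 -0.13501155  0.30271623] [-0.24864176  0.22545247 -0.20501664 -0.0023037  -0.00964602 -0.04706733]
[[220.36952143 134.50273072]
 [214.16195157 120.34558478]] [[201.47808571  58.01092287]
 [176.64780629   1.38233912]]
[[456.67991668 212.53240849]
 [472.97734359 209.10216679]]
```

Call:
drive_tool(deltas="0 4 -11 0 0; 0 9 -22 0 0; 0 9 -22 -25 0; 0 9 -22 -50 0; 0 9 -22 -75 0; 0 9 -22 -95 0; 0 9 -22 -103 0; 0 9 -22 -103 0; 0 9 -22 -103 0; 0 9 -22 -103 0")

```text
time_s: 3.55
position: [0.5053, -0.1585, 0.2007]
tcp_rot: [[-0.992, 0.124, 0.002], [0.124, 0.992, -0.001], [-0.002, -0.001, -1.0]]
force: [0.0, 0.7, -0.0]
opening: 0.007
grasp_force: 0.0
```

Run:
```python
from h import *
s=bot.read_state(); print(s['time_s'],s['position'],s['force'])
im=imaging.capture("scene")[120:260,170:345]; jm=imaging.capture("top")[130:230,340:515]
o=np.vstack([cv2.resize(x[:,:,::-1],None,fx=f,fy=f,interpolation=cv2.INTER_CUBIC) for x,f in ((im[:85],4),(jm[:60],4))])
cv2.imwrite("pics/s2.png",cv2.convertScaleAbs(o,alpha=1.8))
```

```text
3.55 [ 0.50529917 -0.15848339  0.20069899] [ 1.01784530e-02  7.04238971e-01 -2.47435799e-04]
```

View pics/s2.png

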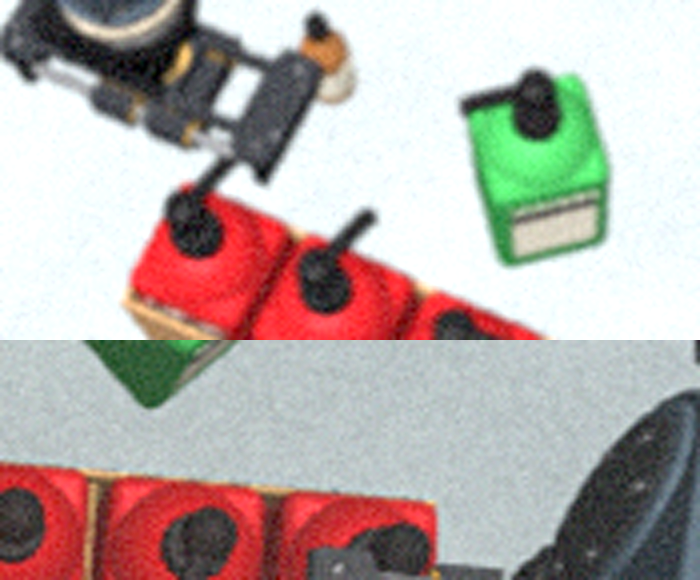

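The picture shows the fingers beside bottle B's spout (scene crop about (215,175)), clear of everything and with no force. I'll begin the push.

Call:
drive_tool(deltas="0 2 5 0 0; 0 3 9 0 0; 0 5 14 0 0; 0 5 17 0 0; 0 6 20 0 0; 0 7 23 0 0; 0 8 26 0 0; 0 9 29 0 0; 0 11 32 0 0; 0 12 34 0 0; 0 12 34 0 0")

```text
time_s: 4.75
position: [0.5165, -0.1235, 0.1995]
tcp_rot: [[-0.992, 0.123, 0.0], [0.123, 0.992, 0.0], [-0.0, 0.0, -1.0]]
force: [-0.2, -0.3, -0.3]
opening: 0.006
grasp_force: 0.3
```

Call:
drive_tool(deltas="0 3 3 0 0; 0 5 6 0 0; 0 7 8 0 0; 0 10 10 0 0; 0 12 12 0 0; 0 15 14 0 0; 0 18 16 0 0; 0 21 17 0 0; 0 25 18 0 0; 0 25 18 0 0")

```text
time_s: 5.75
position: [0.542, -0.1055, 0.1995]
tcp_rot: [[-0.992, 0.123, 0.001], [0.123, 0.992, 0.0], [-0.001, 0.0, -1.0]]
force: [-0.2, -0.4, -0.1]
opening: 0.01
grasp_force: 0.1
```

Run:
```python
from h import *
s=bot.read_state(); print(s['time_s'],s['position'],s['force'])
im=imaging.capture("scene")[140:230,180:345]; jm=imaging.capture("top")[145:225,340:505]
o=np.vstack([cv2.resize(x[:,:,::-1],None,fx=f,fy=f,interpolation=cv2.INTER_CUBIC)[:300] for x,f in ((im,4),(jm,4))])
cv2.imwrite("pics/s3.png",cv2.convertScaleAbs(o,alpha=1.8))
```

```text
5.75 [ 0.54200653 -0.10552131  0.19954253] [-0.15837217 -0.36390442 -0.14602516]
```

View pics/s3.png

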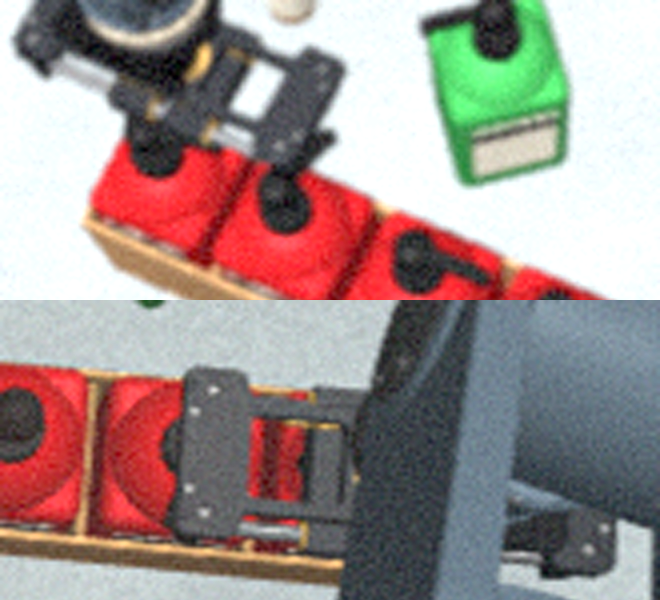

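Spout B is hidden under the hand and A is untouched, still swung out at crop (320,140). I'll continue slowly to the stop while watching the force.

Call:
drive_tool(deltas="0 2 1 0 0; 0 4 2 0 0; 0 6 2 0 0; 0 8 3 0 0; 0 10 3 0 0; 0 10 3 0 0; 0 10 3 0 0")

```text
time_s: 6.55
position: [0.5514, -0.1027, 0.1995]
tcp_rot: [[-0.992, 0.123, 0.0], [0.123, 0.992, 0.0], [-0.0, 0.0, -1.0]]
force: [-1.4, 0.2, 0.3]
opening: 0.004
grasp_force: 0.4
```

Call:
drive_tool(deltas="0 1 0 0 0; 0 2 0 0 0; 0 2 0 0 0; 0 2 0 0 0")

```text
time_s: 6.95
position: [0.5532, -0.1027, 0.1996]
tcp_rot: [[-0.992, 0.123, -0.0], [0.123, 0.992, 0.0], [0.0, 0.0, -1.0]]
force: [-1.3, -0.1, 1.3]
opening: 0.002
grasp_force: 1.1
```

Call:
drive_tool(deltas="0 0.5 0 0 0; 0 1 0 0 0; 0 1.5 0 0 0; 0 2 0 0 0; 0 2 0 0 0")

```text
time_s: 7.45
position: [0.5553, -0.1027, 0.1995]
tcp_rot: [[-0.992, 0.123, -0.0], [0.123, 0.992, 0.0], [0.0, 0.0, -1.0]]
force: [-2.4, 0.4, 2.4]
opening: 0.004
grasp_force: 1.2
```

Run:
```python
from h import *
for i in range(6):
    imaging.capture("scene"); s=bot.read_state(); print(s['time_s'],s['position'],s['force'].round(2))
```

```text
7.5 [ 0.55535314 -0.10275301  0.19956464] [-2.33  0.66  2.03]
7.55 [ 0.55531105 -0.10276775  0.19953831] [-2.26 -0.86  1.02]
7.6 [ 0.55532006 -0.1027588   0.19954604] [-1.63  0.15  1.74]
7.65 [ 0.55531943 -0.1028022   0.19954584] [-2.39 -0.75  1.93]
7.7 [ 0.55533074 -0.10279032  0.19953177] [-2.94  0.46  1.68]
7.75 [ 0.55531898 -0.10277799  0.19952127] [-3.08  1.67  1.39]
```

Call:
drive_tool(deltas="0 -5 0 0 0; 0 -20 0 0 0; 0 -40 0 0 0; 0 -40 0 40 0; 0 -60 0 80 0; 0 -100 0 100 0; 0 -140 0 100 0; 0 -140 0 100 0; 0 -140 0 100 0")

```text
time_s: 8.65
position: [0.4156, -0.103, 0.3001]
tcp_rot: [[-0.992, 0.124, 0.003], [0.124, 0.992, -0.001], [-0.003, -0.001, -1.0]]
force: [0.7, -0.8, -0.2]
opening: 0.005
grasp_force: 0.0
```

Run:
```python
from h import *
s=bot.read_state(); print(s['time_s'],s['position'],s['force'])
im=imaging.capture("scene")[140:230,180:345]; jm=imaging.capture("top")[145:225,340:505]
o=np.vstack([cv2.resize(x[:,:,::-1],None,fx=f,fy=f,interpolation=cv2.INTER_CUBIC)[:300] for x,f in ((im,4),(jm,4))])
cv2.imwrite("pics/s4.png",cv2.convertScaleAbs(o,alpha=1.8))
```

```text
8.65 [ 0.41560928 -0.10304101  0.30009168] [ 0.71601574 -0.76938005 -0.15924887]
```

View pics/s4.png

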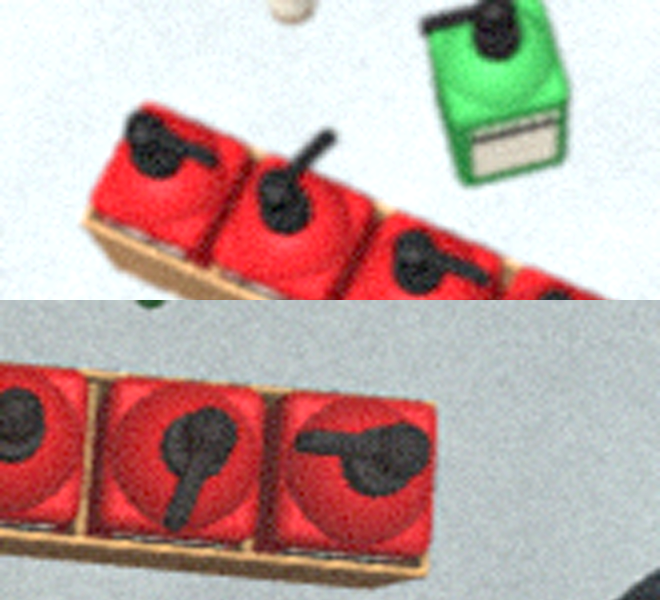

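Spout B now points along the row, from (405,447) to (300,440) in the top crop; I'll check the angle numerically later. Next is A.

Call:
drive_tool(deltas="0 40 20 0 0; 0 80 40 0 0; 0 99 46 0 0; 0 99 46 -20 0; 0 99 46 -50 0; 0 99 46 -80 0; 0 99 46 -100 0; 0 99 46 -100 0; 0 99 46 -100 0")

```text
time_s: 9.65
position: [0.5155, -0.0569, 0.1991]
tcp_rot: [[-0.992, 0.123, -0.0], [0.123, 0.992, 0.0], [0.0, 0.0, -1.0]]
force: [0.5, 0.2, 0.9]
opening: 0.005
grasp_force: 0.0
```

Call:
drive_tool(deltas="0 2 5 0 0; 0 4 9 0 0; 0 6 13 0 0; 0 6 16 0 0; 0 7 19 0 0; 0 8 22 0 0; 0 10 25 0 0; 0 11 28 0 0; 0 13 30 0 0; 0 15 33 0 0; 0 17 35 0 0; 0 17 35 0 0")

```text
time_s: 10.85
position: [0.5315, -0.0214, 0.1994]
tcp_rot: [[-0.992, 0.123, -0.0], [0.123, 0.992, 0.0], [0.0, 0.0, -1.0]]
force: [-0.4, -0.4, -0.1]
opening: 0.004
grasp_force: 0.3
```

Call:
drive_tool(deltas="0 2 2 0 0; 0 5 5 0 0; 0 8 7 0 0; 0 11 9 0 0; 0 14 11 0 0; 0 17 12 0 0; 0 20 13 0 0; 0 23 14 0 0; 0 26 15 0 0; 0 28 15 0 0; 0 28 15 0 0")

```text
time_s: 11.95
position: [0.5598, -0.0066, 0.1995]
tcp_rot: [[-0.992, 0.123, 0.0], [0.124, 0.992, 0.0], [-0.0, 0.0, -1.0]]
force: [0.3, -0.1, -0.3]
opening: 0.009
grasp_force: 0.1
```

Call:
drive_tool(deltas="0 1 0 0 0; 0 2 0 0 0; 0 3 0 0 0; 0 4 0 0 0; 0 4 0 0 0; 0 4 0 0 0")

```text
time_s: 12.55
position: [0.5632, -0.0067, 0.1995]
tcp_rot: [[-0.992, 0.123, -0.0], [0.123, 0.992, 0.0], [0.0, 0.0, -1.0]]
force: [-2.0, 1.1, 1.0]
opening: 0.007
grasp_force: 0.9
```

Call:
drive_tool(deltas="0 0.5 0 0 0; 0 1 0 0 0; 0 1.5 0 0 0; 0 2 0 0 0; 0 2 0 0 0; 0 2 0 0 0")

```text
time_s: 13.15
position: [0.5654, -0.0069, 0.1996]
tcp_rot: [[-0.992, 0.123, 0.0], [0.123, 0.992, -0.0], [-0.0, -0.0, -1.0]]
force: [-2.5, 0.5, 1.1]
opening: 0.002
grasp_force: 1.0
```

Same force signature as at B's stop. One more small push, then I retreat and measure.

Call:
drive_tool(deltas="0 0.5 0 0 0; 0 1 0 0 0; 0 1 0 0 0; 0 1 0 0 0")

```text
time_s: 13.55
position: [0.5664, -0.0069, 0.1995]
tcp_rot: [[-0.992, 0.123, 0.0], [0.123, 0.992, -0.0], [-0.0, -0.0, -1.0]]
force: [-2.1, -0.8, 1.3]
opening: 0.007
grasp_force: 0.9
```

Call:
drive_tool(deltas="0 -5 0 0 0; 0 -20 0 0 0; 0 -45 0 0 0; 0 -45 0 40 0; 0 -60 -20 80 0; 0 -100 -60 100 0; 0 -140 -100 100 0; 0 -140 -100 100 0; 0 -140 -100 100 0")

```text
time_s: 14.45
position: [0.4254, -0.1082, 0.3002]
tcp_rot: [[-0.992, 0.127, 0.002], [0.127, 0.992, -0.001], [-0.002, -0.001, -1.0]]
force: [1.1, 0.2, 0.3]
opening: 0.005
grasp_force: 0.0
```

```bash
cat > ang.py <<'E'
from h import *
s=bot.read_state(); print(s['time_s'],s['position'],s['force'].round(1))
hubs={'B':(.5633,-.1395),'A':(.5744,-.0432),'L1':(.5856,.053),'L2':(.597,.1496)}
u=np.array([.115,.993]);n=np.array([-.993,.115])
ims={k:np.mean([imaging.capture(k).astype(float) for _ in range(4)],0) for k in("top","scene")}
for cam,im in ims.items():
  for k,h in hubs.items():
    # rectify patch on plane z=.221: along u 18..48mm, along n -25..25mm, sample on a 0.5mm grid
    U,N=np.meshgrid(np.arange(22,46,.5),np.arange(-25,25,.5))
    P=np.array(h)+(U[...,None]*u+N[...,None]*n)/1000
    uv=proj(cam,np.c_[P.reshape(-1,2),np.full(U.size,.221)]).astype(np.float32).reshape(*U.shape,2)
    r=cv2.remap(im[:,:,0].astype(np.float32),uv[...,0],uv[...,1],cv2.INTER_LINEAR)
    m=(r<60).astype(np.uint8); l,st=cv2.connectedComponentsWithStats(m)[1:3]; m=l==1+np.argmax(st[1:,4])
    c=[(x,N[m[:,j],j].mean(),m[:,j].sum()/2) for j,x in enumerate(U[0]) if m[:,j].any()]
    c=np.array(c); f=np.polyfit(c[:,0],c[:,1],1); print(cam,k,'angle rad',f[0].round(3),'n at 30mm',np.polyval(f,30).round(1),'width',np.median(c[:,2]),len(c))
o=np.vstack([cv2.resize(x[:,:,::-1],None,fx=3,fy=3,interpolation=cv2.INTER_CUBIC)[:300] for x in (ims['scene'][140:240,170:370],ims['top'][135:235,265:465])])
cv2.imwrite("pics/s5.png",cv2.convertScaleAbs(o,alpha=1.6))
E
python3 ang.py
```

```text
14.45 [ 0.42542363 -0.10821434  0.30015318] [1.1 0.2 0.3]
top B angle rad -0.461 n at 30mm 6.0 width 12.0 48
top A angle rad -0.127 n at 30mm 2.3 width 12.0 48
top L1 angle rad 0.015 n at 30mm 0.8 width 12.0 48
top L2 angle rad 0.009 n at 30mm 0.9 width 12.0 48
scene B angle rad 0.61 n at 30mm -7.7 width 11.0 48
scene A angle rad 0.349 n at 30mm -4.5 width 9.5 48
scene L1 angle rad 0.091 n at 30mm -2.6 width 9.5 48
scene L2 angle rad -0.043 n at 30mm -1.6 width 9.5 48
```

View pics/s5.png

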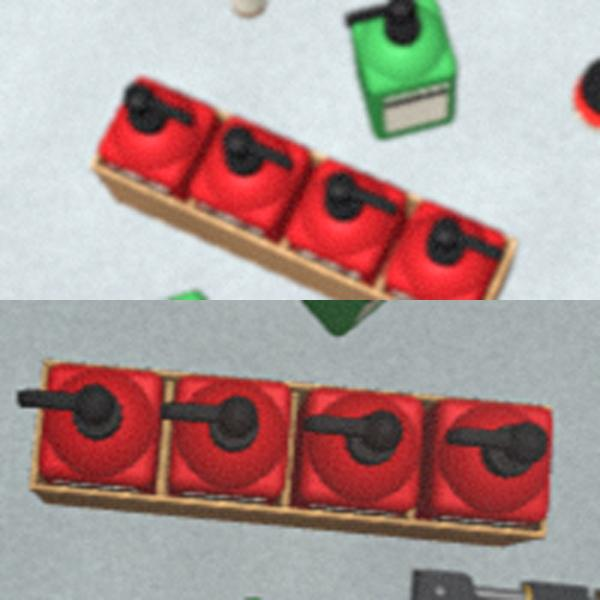

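All four spouts now point left along the row. The collars bias those fits, so I'll refit on the spout edge away from the collar.

```bash
sed -i 's/np.arange(22,46,.5),/np.arange(20,49,.5),/; s/^    c=\[.*/    g=cv2.GaussianBlur(r,(0,0),1); sg=1 if cam=="top" else -1; c=[]\n    for j,x in enumerate(U[0]):\n        col=(g[:,j] if sg>0 else g[::-1,j]); i=np.argmax(m[:,j] if sg>0 else m[::-1,j]); t=(col[i-1]-60)\/(col[i-1]-col[i]+1e-6); c.append((x,sg*(N[0,0]+.5*(i-1+np.clip(t,0,1))) - (.5 if sg<0 else 0),m[:,j].sum()\/2))/' ang.py; python3 ang.py
```

```text
14.85 [ 0.42690141 -0.106195    0.29927882] [-0.4 -0.8 -0.3]
top B angle rad 0.021 n at 30mm -4.4 width 12.0 58
top A angle rad 0.002 n at 30mm -4.4 width 11.5 58
top L1 angle rad 0.008 n at 30mm -5.0 width 12.0 58
top L2 angle rad 0.036 n at 30mm -5.1 width 12.0 58
scene B angle rad 0.014 n at 30mm 3.2 width 10.25 58
scene A angle rad -0.049 n at 30mm 3.2 width 9.5 58
scene L1 angle rad -0.048 n at 30mm 2.8 width 9.5 58
scene L2 angle rad -0.048 n at 30mm 3.1 width 9.5 58
```

A matches the locked pair. B reads up to 0.06 rad off in one view, possibly bottle yaw, so I'll nudge it against its stop once more.

Call:
drive_tool(deltas="0 45 2 0 0; 0 88 4 0 0; 0 88 4 -40 0; 0 88 4 -80 0; 0 88 4 -100 0; 0 88 4 -100 0; 0 100 4 -100 0; 0 112 4 -100 0; 0 122 4 -100 0; 0 126 4 -100 0; 0 126 4 -100 0; 0 126 4 -100 0")

```text
time_s: 16.45
position: [0.5517, -0.1027, 0.1997]
tcp_rot: [[-0.992, 0.123, -0.001], [0.123, 0.992, -0.0], [0.001, -0.0, -1.0]]
force: [-1.5, -0.2, 1.7]
opening: 0.004
grasp_force: 0.9
```

Call:
drive_tool(deltas="0 1 0 0 0; 0 2 0 0 0; 0 2 0 0 0; 0 2 0 0 0")

```text
time_s: 16.85
position: [0.5542, -0.1027, 0.1996]
tcp_rot: [[-0.992, 0.124, -0.0], [0.124, 0.992, 0.0], [0.0, 0.0, -1.0]]
force: [-1.8, -1.1, 2.2]
opening: 0.006
grasp_force: 1.1
```

Call:
drive_tool(deltas="0 1 0 0 0; 0 2 0 0 0; 0 3 0 0 0; 0 3 0 0 0; 0 3 0 0 0")

```text
time_s: 17.35
position: [0.5559, -0.1026, 0.1995]
tcp_rot: [[-0.992, 0.123, -0.003], [0.123, 0.992, 0.0], [0.003, -0.0, -1.0]]
force: [-4.8, -1.3, 4.0]
opening: 0.007
grasp_force: 2.9
```

Call:
drive_tool(deltas="0 -2 0 0 0; 0 -5 0 0 0; 0 -20 0 0 0; 0 -45 0 0 0; 0 -45 0 40 0; 0 -70 0 80 0; 0 -100 -20 100 0; 0 -140 -20 100 0; 0 -140 -20 100 0; 0 -140 -20 100 0; 0 -140 -20 100 0")

```text
time_s: 18.45
position: [0.4188, -0.1233, 0.2998]
tcp_rot: [[-0.992, 0.123, 0.002], [0.123, 0.992, -0.001], [-0.003, -0.001, -1.0]]
force: [1.0, 0.2, -0.1]
opening: 0.004
grasp_force: 0.0
```

```bash
python3 ang.py
```

```text
18.45 [ 0.41883251 -0.12331042  0.29979484] [ 1.   0.2 -0.1]
top B angle rad 0.013 n at 30mm -4.6 width 12.5 58
top A angle rad -0.002 n at 30mm -4.3 width 11.5 58
top L1 angle rad 0.002 n at 30mm -4.9 width 12.0 58
top L2 angle rad 0.034 n at 30mm -5.2 width 12.0 58
scene B angle rad 0.007 n at 30mm 3.2 width 11.0 58
scene A angle rad -0.049 n at 30mm 3.2 width 9.5 58
scene L1 angle rad -0.046 n at 30mm 2.8 width 9.5 58
scene L2 angle rad -0.052 n at 30mm 3.1 width 9.5 58
```

B took 4.8 N, well over its 1 N turning force, and did not turn further, so it is on its stop. A lines up with the locked pair. Handing in.

```bash
python3 -c "
from rig import bot
print(bot.hand_in())"
```

```text
the job is handed in; nothing more can be done
None
```

I pushed both swung-out red spouts clockwise to their locked stops, and they now point along the row like the other two. The arm is clear and the job was handed in at about 19 s; no verdict was returned.

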